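# Open the keyed access panel of a microscope control unit

### The arm

A 7-joint arm with a two-finger parallel gripper is mounted at the origin on the work surface. World frame = base frame: x ahead of the robot, y to its left, z up, the work surface at z = 0. Lengths are in m, angles in rad, forces in N, time in s.
With the tool pointing down it reaches from about 0.425 to 1.025 m from the base axis. Payload 9.4 kg.
Tool frame: the origin (TCP) lies at the very end of the fingers, on their centre line; the grasp point (between the pads) lies 19 mm behind it; z points along the fingers, y is the line along which they close (so a half turn about z gives the same grasp; the last joint's range is limited). The gripper opens to 85 mm and grips with 20 to 120 N. Pads are 22 mm wide; open, the fingers measure 114 mm over their backs; the gripper's body (76 mm by 85 mm) begins 54 mm behind the grasp point. The pads swing forward as they close: fully open they stand 13 mm farther back than shut.
Start: joints at [1.16, 0.599, -0.003, 1.599, 0.002, 0.943, -0.08], TCP at [0.238, -0.685, 0.231] pointing down, gripper open.
Joint ranges: [-2.57, 2.57], [-0.35, 1.97], [-1.29, 1.29], [0.11, 2.56], [-1.05, 4.19], [0.11, 1.86], [-2.63, 2.63]. Speed limits (rad/s): [2.22, 2.22, 3.01, 3.01, 3.14, 3.14, 3.14].

### API

Orientations are given as a unit quaternion [x, y, z, w].
In Python, from rig import readout, imaging, r gives the robot as it stands. The module is installed in compiled form; this text tells all that it offers.
- The arm moves only by the shell command python3 -m pendant 'ROWS' [OPENING] [FORCE]. ROWS is JSON, one flat list of numbers, 6 for each row, row after row: the shift along the tool's x, y, z as a fraction of full scale, then the turn, a rotation vector about the tool's x, y, z as a fraction of full scale. In form: [tx, ty, tz, ax, ay, az, tx, ty, tz, ax, ay, az, ...]. A call has 1 to 12 rows; each row is the pose to reach, as a shift and turn from the pose commanded when the call began, along the tool's axes at that moment; what a row does not reach only later rows make up. Full scale, the value 1, is 25 cm for a shift and 60 degrees for a turn. A row lasts 1/10 s, in which the tool goes at most 50 mm and 8.59 degrees, less where a joint would pass 70% of its speed; a pose out of reach is approached as far as the arm can. A call with a number of a shift or a turn outside -1 to 1 is refused whole. A call with a gripper value outside its range is refused whole. OPENING is the closure, from 0 (fully open) to 1 (shut), set as the call begins (- or left out, the last holds). The fingers move at their own pace and stop on an object; FORCE is the grip in N (left out, the last holds). Time passes only in rows, so rows that repeat a pose let the fingers close. It gives the time, the measured TCP pose, the force, the opening and the grip force at its end, in the units of the state.
- readout.observe(): the state, without advancing time (a new reading comes with each control period).
- imaging.read_camera(name): name is "scene" or "top"; returns a dict with "img" (384x512x3 uint8, red, green, blue), "intrinsics" (3x3 intrinsics, pixels), "k1" (the pictures are not rectified: a ray, as slopes to the right and down, at radius r is drawn at 1 + k1 r^2 times it, then the intrinsics apply), "rvec" (rotation vector, rad) and "tvec" (3), from world to camera coordinates, as OpenCV has them. Camera axes: x right, y down, z forward; pixel columns grow to the right and rows downward; lengths in m; the calibration is good to about 2 mm. A picture is of the moment at which its call begins. There is no depth.
- r.sign_off(): hands the job in; it is judged then, once.
The state is a dict: "clock": time; "joints": joint angles; "qvel": joint speeds; "joint_efforts": joint torques, N m; "eef_pos": TCP position; "eef_rot": TCP orientation; "contact_force": force on the tool from outside, world axes, zero at the start; "torque": the same for the moment, N m; "finger_gap": finger opening in m; "grip_force": force on a finger pad.
Only numpy, scipy, OpenCV 4.12 (cv2) and the standard library are available. Lean on these libraries where they do the work, as an engineer would, in place of code of your own. Each camera call takes 0.05 s, during which the arm holds its last target. There are 200 camera calls.

### The job

Two microscope control units stand on the bench. On the one with the blue top panel, turn the key clockwise a quarter turn to its stop to free the cam latch, then swing the panel up about its rear hinge until it stands about upright, and leave it standing open with the key still turned. Do not turn the grey unit's key.

Things in the scene. Friction and masses are not known exactly. Their poses are not given: they have to be found in the camera images.
- blue_unit: The control unit to open: a white box, 180 mm deep (x), 200 mm wide (y), 100 mm high, fixed to the bench, open-topped under a 6 mm blue panel that covers its whole top. Origin: centre of its underside. x points to the hinged rear, roughly away from the robot (within 20 degrees); z up. The hinge line is along y at x = +85 mm, z = 100 mm; the key's axis is vertical at x = -45 mm, y = 0.
- blue_bow (a point): Centre of the bow (head) of the blue panel's key: a black disc, 32 mm across, 10 mm thick, standing on edge on a 9 mm stem, its centre 45 mm above the panel's face (151 mm above the bench when shut). The key is captive and is also the panel's pull. Axes move with the panel, not the key: z its normal, x from key to hinge, y along the hinge. The hinge line is 130 mm along +x and 51 mm along -z from here.
- blue_key (a joint): Key turn in rad, clockwise from above. 0 locked: the bow's flat faces look along panel x (pinch along x). Starts at 0 to 0.2. Stop at 1.57, free: flat faces look along panel y, so fingers pinching along y, pointing down, can lift the panel by the bow as it pivots between them. The cam holds the panel shut until about 1.15. Friction 0.08 N m; stays as left.
- blue_panel (a joint): Opening of the blue panel in rad: 0 shut, 1.57 upright, stop at 1.75. Its front edge, 44 mm in front of the key, rises; the face with the key ends looking away from the robot. The stiff hinge holds it wherever it is left; lifting it at the key takes about 7 N.
- grey_key (a joint): Turn of the key of the other unit, the same in all but its grey panel; it is to be left alone. Same meaning as blue_key.

How it is judged:
On the way, in this order (a step that is already met when the one before it is completed fails the run):
1. the blue panel's key is turned to its free position (past 1.22 rad) with the panel still shut (below 0.1 rad) (value of joint blue_key above 1.22 rad and value of joint blue_panel below 0.1 rad), for 0.1 s.
2. the blue panel is swung up past 1.22 rad (value of joint blue_panel above 1.22 rad), for 0.1 s.
At the end, for the whole second after the job is handed in: The blue panel stands open by more than 1.22 rad (70 degrees), at rest, with its key still turned by more than 1.13 rad (65 degrees) (value of joint blue_panel above 1.22 rad and value of joint blue_key above 1.13 rad and velocity of joint blue_panel between -0.1 and 0.1 rad/s); the robot touches nothing.
It fails at once if the grey unit's key is turned past 0.5 rad (value of joint grey_key above 0.5 rad).
It also fails if it takes over 42 s, if anything falls off the work surface, if the arm or the gripper's body presses on something with over 40 N, if the wrist force passes 120 N, or if a joint passes its speed limit or range.

## Working session

There is one attempt and no reset: what is moved stays moved. The work goes in short steps, Python scripts to look and compute and a shell command to move; the robot and the scene stay as the last step left them, time stands still between calls to the robot, and variables do not carry over. Pictures are saved under pics/ and viewed, at most 10 in all, crops included, and the job is handed in when it is done.

```bash
mkdir -p pics
cat > h.py <<'E'
import numpy as np, cv2
from rig import readout, imaging, r
from scipy.spatial.transform import Rotation as R
def cam(n):
    c=imaging.read_camera(n); c['K']=np.array(c['intrinsics'],float).reshape(3,3)
    k=float(np.ravel(c['k1'])[0]); c['D']=np.array([k,0,0,0,0.]); c['rvec']=np.array(c['rvec'],float); c['tvec']=np.array(c['tvec'],float); return c
def save(c,f): cv2.imwrite(f,c['img'][:,:,::-1])
def proj(c,P): return cv2.projectPoints(np.array(P,float).reshape(-1,1,3),c['rvec'],c['tvec'],c['K'],c['D'])[0].reshape(-1,2)
def ray(c,p):
    u=cv2.undistortPoints(np.array(p,float).reshape(1,1,2),c['K'],c['D']).ravel()
    M=cv2.Rodrigues(c['rvec'])[0]; return -M.T@c['tvec'].ravel(), M.T@np.array([*u,1.])
def atz(c,p,z): o,d=ray(c,p); return o+d*(z-o[2])/d[2]
def tri(c1,p1,c2,p2):
    o,d=ray(c1,p1);q,e=ray(c2,p2); s=np.linalg.lstsq(np.c_[d,-e],q-o,rcond=None)[0]
    a,b=o+d*s[0],q+e*s[1]; return (a+b)/2, np.linalg.norm(a-b)
E
python3 - <<'E'
from h import *
import pickle
cs={}
for n in('scene','top'):
    c=cam(n);cs[n]=c;save(c,f'pics/{n}0.png');print(n,ray(c,(256,192)),c['D'][0],c['K'][0,0])
pickle.dump(cs,open('c0.pkl','wb')); s=readout.observe();print(s)
E
```

```text
scene (array([0.98208775, 0.3345047 , 0.95645827]), array([-0.44704643, -0.33383377, -0.8299567 ])) -0.13850471823620594 496.80182410044966
top (array([0.38979159, 0.00305018, 0.87647315]), array([ 0.18971069, -0.00469185, -0.98190386])) -0.07429197738186968 418.35137979680775
{'clock': 0.1, 'joints': array([ 1.16027935,  0.60004805, -0.00252083,  1.60000706,  0.00184521,
        0.94292402, -0.07979943]), 'qvel': array([-0.00082456, -0.00122808, -0.00016531, -0.0042303 ,  0.0003151 ,
       -0.00170031, -0.00089169]), 'joint_efforts': array([ 6.39373669e-03, -7.77983594e+01,  1.57077983e+00, -2.58620131e+01,
        1.27439835e-02,  5.59157634e-03, -1.54691901e-05]), 'eef_pos': array([ 0.23738033, -0.68461102,  0.23051684]), 'eef_rot': array([ 9.86097285e-01,  1.66167582e-01, -2.02175652e-04, -6.62820025e-04]), 'contact_force': array([-0.91817635,  0.32070687, -0.3648059 ]), 'torque': array([ 0.00034591,  0.05448038, -0.00827095]), 'grip_force': 0.0, 'finger_gap': 0.08526489772961343}
```

View pics/scene0.png

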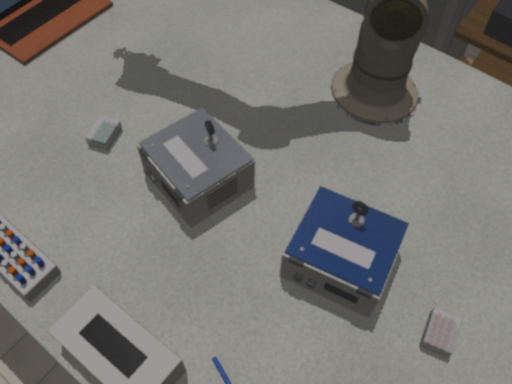

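View pics/top0.png

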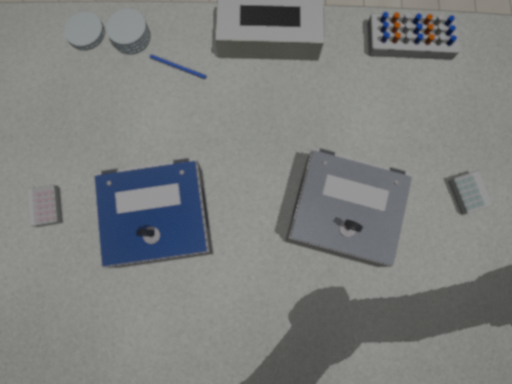

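The scene view shows the blue panel at about (348,240) with its bow near (360,208). In the top view the panel spans (96,175)–(207,265) with the bow near (146,232). I'll enlarge both.

Run:
```python
import pickle,cv2,numpy as np
cs=pickle.load(open('c0.pkl','rb'))
a=cs['scene']['img'][180:300,275:415,::-1]; b=cs['top']['img'][150:270,85:225,::-1]
a=cv2.resize(a,None,fx=4,fy=4,interpolation=cv2.INTER_CUBIC)[:300]
b=cv2.resize(b,None,fx=5,fy=5,interpolation=cv2.INTER_CUBIC)
cv2.imwrite('pics/cs.png',a);cv2.imwrite('pics/ct.png',b)
```

```text
(no output)
```

View pics/cs.png

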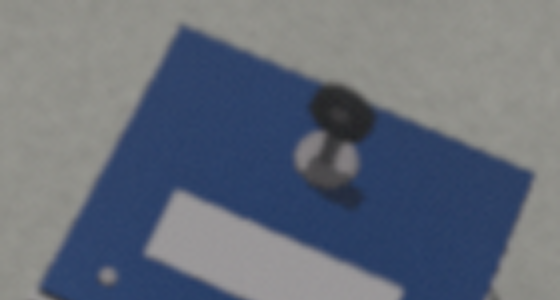

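View pics/ct.png

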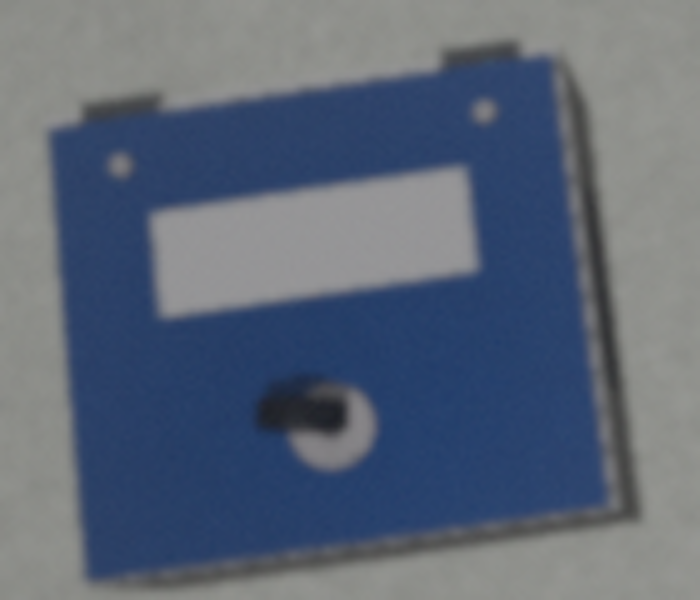

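In the scene crop the bow is centred at (341,112), full-image (360,208). In the top crop it is at (302,405), full-image (145,231), and the panel corners are at (88,578), (610,508), (557,57) and (50,130).

Run:
```python
from h import *
import pickle
cs=pickle.load(open('c0.pkl','rb'));t=cs['top'];s=cs['scene']
T=lambda u,v:((u+.5)/5-.5+85,(v+.5)/5-.5+150); S=lambda u,v:((u+.5)/4-.5+275,(v+.5)/4-.5+180)
print('bow',tri(t,T(302,405),s,S(341,112)))
print('base disc',tri(t,T(332,427),s,S(327,158)))
C=[atz(t,T(*p),.106) for p in((88,578),(610,508),(557,57),(50,130))]
print(np.round(C,4),[np.linalg.norm(C[i]-C[i-1]) for i in range(4)])
rl,rr,fl,fr=C[3],C[2],C[0],C[1]
x=(rl-fl+rr-fr);y=(fl-fr+rl-rr);ax=np.arctan2(x[1],x[0]);ay=np.arctan2(-y[0],y[1]);print('yaw',ax,ay)
yaw=(ax+ay)/2;c=np.mean(C,0);print('ctr',c,'key from ctr',c[:2]-.045*np.array([np.cos(yaw),np.sin(yaw)]))
o=readout.observe();print(R.from_quat(o['eef_rot']).as_matrix())
```

```text
bow (array([0.45570086, 0.19084312, 0.15386086]), np.float64(0.00025852944189861966))
base disc (array([0.45235653, 0.1910996 , 0.10660569]), np.float64(0.00026997615256334895))
[[0.394  0.2782 0.106 ]
 [0.4258 0.0869 0.106 ]
 [0.5957 0.1152 0.106 ]
 [0.5621 0.3086 0.106 ]] [np.float64(0.1708605160999922), np.float64(0.19394155795895163), np.float64(0.1722003738275722), np.float64(0.19622298377091596)]
yaw 0.17191059598092664 0.1685534394123079
ctr [0.49438895 0.19723701 0.106     ] key from ctr [0.4500394  0.18961352]
[[ 9.44776588e-01  3.27714534e-01 -6.19008125e-04]
 [ 3.27715070e-01 -9.44775791e-01  1.24001997e-03]
 [-1.78451322e-04 -1.37440013e-03 -9.99999040e-01]]
```

Two-view bow height is 0.154 m (text 0.151) and the panel face 0.1066 m, both consistent. Key is at about (0.453, 0.190), yaw about 9.7°. Setting out, raised over the grey unit.

```bash
python3 -m pendant '[0.99,-0.65,-0.4,0,0,-0.6, 0.99,-0.65,-0.4,0,0,-0.6, 0.99,-0.65,-0.4,0,0,-0.6, 0.99,-0.65,-0.4,0,0,-0.6, 0.99,-0.65,-0.4,0,0,-0.6, 0.99,-0.65,-0.4,0,0,-0.6, 0.99,-0.65,-0.4,0,0,-0.6, 0.99,-0.65,-0.4,0,0,-0.6, 0.99,-0.65,-0.4,0,0,-0.6]' 0 30
cat > st.py <<'E'
from h import *
import sys
o=readout.observe();M=R.from_quat(o['eef_rot']).as_matrix();print('t',o['clock'],'p',o['eef_pos'].round(4),'yhead',np.degrees(np.arctan2(M[1,1],M[0,1])).round(1),'z',M[:,2].round(3),'q',np.round(o['joints'],2),'F',o['contact_force'].round(1),'gap',o['finger_gap'],o['grip_force'])
if len(sys.argv)>1:
    g=np.array([float(a) for a in sys.argv[1:4]]);print('shift units',(M.T@(g-o['eef_pos'])/.25).round(3))
E
python3 st.py 0.48 -0.2 0.33
```

```text
clock: 1.0
eef_pos: [0.417, -0.4513, 0.3307]
eef_rot: [0.887, 0.462, -0.001, -0.0]
contact_force: [0.0, 0.3, -1.2]
finger_gap: 0.0854
grip_force: 0.0
t 1.0 p [ 0.417  -0.4513  0.3307] yhead -34.9 z [-0.001 -0.    -1.   ] q [ 0.88  0.38 -0.21  1.74  0.09  1.04  0.03] F [ 0.   0.3 -1.2] gap 0.08543373768245643 0.0
shift units [ 0.969 -0.369  0.002]
```

```bash
python3 -m pendant '[0.97,-0.37,0,0,0,-0.65, 0.97,-0.37,0,0,0,-0.65, 0.97,-0.37,0,0,0,-0.65, 0.97,-0.37,0,0,0,-0.65, 0.97,-0.37,0,0,0,-0.65, 0.97,-0.37,0,0,0,-0.65, 0.97,-0.37,0,0,0,-0.65]'
python3 st.py 0.47 0 0.3
```

```text
clock: 1.7
eef_pos: [0.4806, -0.1987, 0.3307]
eef_rot: [0.681, 0.732, -0.0, -0.0]
contact_force: [-0.6, -1.3, 0.4]
finger_gap: 0.0853
grip_force: 0.0
t 1.7 p [ 0.4806 -0.1987  0.3307] yhead 4.1 z [-0.001  0.    -1.   ] q [ 0.65  0.27 -0.46  1.92  0.14  0.98  0.19] F [-0.6 -1.3  0.4] gap 0.08529116448374814 0.0
shift units [0.796 0.015 0.123]
```

```bash
python3 -m pendant '[0.8,0,0.1,0,0,0, 0.8,0,0.1,0,0,0, 0.8,0,0.1,0,0,0, 0.8,0,0.1,0,0,0, 0.8,0,0.1,0,0,0]' >/dev/null
python3 st.py 0.453 0.191 0.25
```

```text
t 2.2 p [0.4661 0.004  0.3056] yhead 4.3 z [-0.001  0.001 -1.   ] q [ 0.33  0.24 -0.56  2.05  0.16  0.89 -0.24] F [ 0.4 -1.3 -0.1] gap 0.08554836986078136 0.0
shift units [0.75  0.004 0.224]
```

```bash
python3 -m pendant '[0.75,0,0.22,0,0,0, 0.75,0,0.22,0,0,0, 0.75,0,0.22,0,0,0, 0.75,0,0.22,0,0,0, 0.75,0,0.22,0,0,0, 0.75,0,0.22,0,0,0]' >/dev/null
python3 st.py 0.453 0.191 0.136
python3 - <<'E'
from h import *
import pickle
ims=[]
for n,w in(('scene',(265,415,120,300)),('top',(60,240,110,290))):
    c=cam(n);a,b,e,f=w;ims.append(cv2.resize(c['img'][e:f,a:b,::-1],(400,400*(f-e)//(b-a)),interpolation=cv2.INTER_CUBIC)[:400])
h=min(i.shape[0] for i in ims);cv2.imwrite('pics/ab.png',np.hstack([i[-h:] for i in ims]))
E
```

```text
t 2.8 p [0.4539 0.1863 0.2503] yhead 4.0 z [-0.002 -0.001 -1.   ] q [-0.05  0.35 -0.59  2.08  0.27  0.8  -0.73] F [ 0.5 -1.5 -0.3] gap 0.08518036153249303 0.0
shift units [ 0.02  -0.002  0.457]
```

View pics/ab.png

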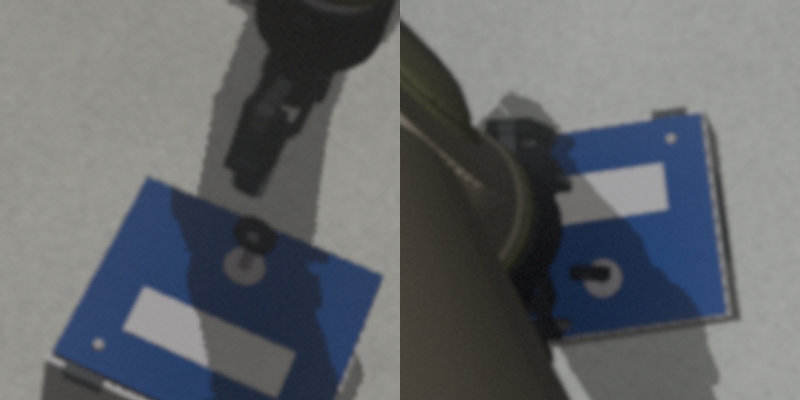

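The scene half shows the fingers above the bow at (255,235). In the top half they straddle it along panel x, with the bow at (590,272) nearly square to the panel. Descending to grasp.

```bash
python3 -m pendant '[0.02,0,0.15,0,0,0, 0.02,0,0.3,0,0,0, 0.02,0,0.4,0,0,0, 0.02,0,0.46,0,0,0, 0.02,0,0.46,0,0,0]' >/dev/null
python3 st.py 0.4535 0.191 0.135
python3 -m pendant '[0,0,0,0,0,0,0,0,0,0,0,0,0,0,0,0,0,0,0,0,0,0,0,0,0,0,0,0,0,0,0,0,0,0,0,0,0,0,0,0,0,0,0,0,0,0,0,0]' 1 30 >/dev/null; python3 st.py
```

```text
t 3.4 p [0.4528 0.1901 0.1348] yhead 3.9 z [-0.003 -0.002 -1.   ] q [-0.17  0.51 -0.47  2.19  0.45  0.54 -0.92] F [-0.5  0.9  0.2] gap 0.08547520972335686 0.0
shift units [ 0.003  0.003 -0.001]
t 4.2 p [0.4531 0.1931 0.1367] yhead 4.1 z [ 0.001  0.    -1.   ] q [-0.18  0.51 -0.47  2.19  0.45  0.54 -0.92] F [ 0.5 -1.7  6.2] gap 0.009053716830321587 36.17221176624298
```

```bash
python3 -m pendant '[0,0,0,0,0,0.12, 0,0,0,0,0,0.24, 0,0,0,0,0,0.36, 0,0,0,0,0,0.48, 0,0,0,0,0,0.6, 0,0,0,0,0,0.7, 0,0,0,0,0,0.7]' >/dev/null; python3 st.py
```

```text
t 4.9 p [0.4541 0.1928 0.1368] yhead -38.1 z [ 0.003  0.    -1.   ] q [-0.33  0.48 -0.26  2.2   0.26  0.49 -1.46] F [ 3.8 -3.4  2.6] gap 0.009798187278884018 35.8175253868103
```

```bash
python3 -m pendant '[0,0,0,0,0,0.12, 0,0,0,0,0,0.24, 0,0,0,0,0,0.36, 0,0,0,0,0,0.48, 0,0,0,0,0,0.6, 0,0,0,0,0,0.68, 0,0,0,0,0,0.68, 0,0,0,0,0,0.68]' >/dev/null; python3 st.py
python3 - <<'E'
from h import *
print(readout.observe()['torque'])
# shifts for arc: hinge at key+0.13 along yaw; bow path, tool axes now
o=readout.observe();M=R.from_quat(o['eef_rot']).as_matrix();y=.17;ux=np.array([np.cos(y),np.sin(y),0])
for th in np.arange(.15,1.66,.1):
    c,s=np.cos(th),np.sin(th); dx=-.13*c+.051*s+.13; dz=.13*s+.051*c-.051
    print(round(th,2),(M.T@(ux*dx+np.array([0,0,dz]))/.25).round(3))
E
```

```text
t 5.7 p [0.4547 0.192  0.1367] yhead -78.8 z [ 0.003 -0.    -1.   ] q [-0.47  0.47 -0.06  2.21  0.06  0.46 -1.96] F [ 7.3 -6.3  4.4] gap 0.009501869600612578 35.82429885864258
[-1.41233713 -1.45707716 -0.02232891]
0.15 [ 0.037  0.001 -0.075]
0.25 [ 0.067  0.002 -0.122]
0.35 [ 0.102  0.003 -0.166]
0.45 [ 0.141  0.004 -0.205]
0.55 [ 0.184  0.005 -0.241]
0.65 [ 0.23   0.006 -0.272]
0.75 [ 0.279  0.008 -0.299]
0.85 [ 0.331  0.009 -0.32 ]
0.95 [ 0.384  0.01  -0.336]
1.05 [ 0.439  0.012 -0.347]
1.15 [ 0.495  0.013 -0.352]
1.25 [ 0.551  0.015 -0.352]
1.35 [ 0.606  0.016 -0.346]
1.45 [ 0.661  0.017 -0.335]
1.55 [ 0.714  0.019 -0.318]
1.65 [ 0.765  0.02  -0.296]
```

Key turned to about 1.5 rad with modest forces. Swinging the panel along the arc.

```bash
python3 -m pendant '[0.017,0,-0.038,0,0,0, 0.037,0.001,-0.075,0,0,0, 0.067,0.002,-0.122,0,0,0, 0.102,0.003,-0.166,0,0,0, 0.141,0.004,-0.205,0,0,0, 0.184,0.005,-0.241,0,0,0, 0.23,0.006,-0.272,0,0,0, 0.279,0.008,-0.299,0,0,0, 0.331,0.009,-0.32,0,0,0, 0.331,0.009,-0.32,0,0,0]' 1 45; python3 st.py
python3 - <<'E'
from h import *
c=cam('scene');cv2.imwrite('pics/l1.png',cv2.resize(c['img'][100:300,255:455,::-1],(500,500)))
E
```

```text
clock: 6.7
eef_pos: [0.5333, 0.2061, 0.2158]
eef_rot: [0.995, 0.098, -0.002, 0.001]
contact_force: [-3.6, -3.9, 5.4]
finger_gap: 0.0094
grip_force: 44.8
t 6.7 p [0.5333 0.2061 0.2158] yhead -78.7 z [-0.004 -0.002 -1.   ] q [-0.42  0.44 -0.07  1.97  0.04  0.74 -1.88] F [-3.6 -3.9  5.4] gap 0.009389696552463807 44.77683126926422
```

View pics/l1.png

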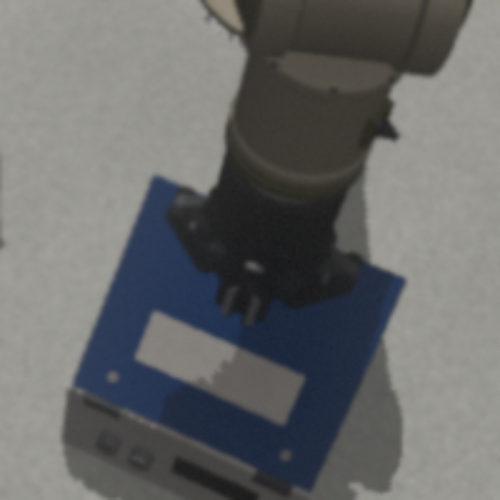

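The panel is up about 0.85 rad, with the fingers holding the key near (242,305) in the crop. Continuing the arc.

```bash
python3 -m pendant '[0.053,0.001,-0.016,0,0,0, 0.108,0.003,-0.027,0,0,0, 0.164,0.004,-0.032,0,0,0, 0.22,0.006,-0.032,0,0,0, 0.275,0.007,-0.026,0,0,0, 0.33,0.008,-0.015,0,0,0, 0.37,0.01,-0.002,0,0,0, 0.37,0.01,-0.002,0,0,0, 0.37,0.01,-0.002,0,0,0]' ; python3 st.py
python3 - <<'E'
from h import *
c=cam('scene');d=cam('top');cv2.imwrite('pics/l2.png',np.hstack([cv2.resize(c['img'][100:300,255:455,::-1],(400,400)),cv2.resize(d['img'][80:280,60:260,::-1],(400,400))]))
E
```

```text
clock: 7.65
eef_pos: [0.6259, 0.2227, 0.2167]
eef_rot: [0.995, 0.099, 0.0, -0.0]
contact_force: [2.0, -0.9, 0.5]
finger_gap: 0.0093
grip_force: 45.4
t 7.65 p [0.6259 0.2227 0.2167] yhead -78.7 z [ 0.001  0.    -1.   ] q [-0.39  0.54 -0.06  1.76  0.04  0.84 -1.84] F [ 2.  -0.9  0.5] gap 0.00928286159856163 45.3546005487442
```

View pics/l2.png

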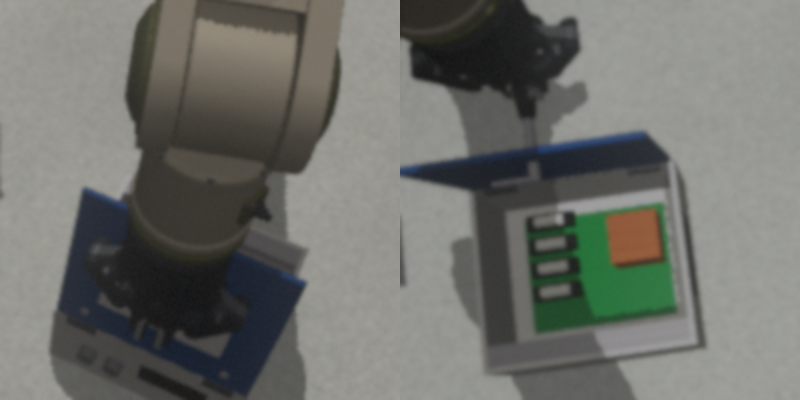

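Panel stands near upright (about 1.5 rad), held by the bow. Releasing, then retreating straight up and slightly forward.

```bash
python3 -m pendant '[0,0,0,0,0,0,0,0,0,0,0,0,0,0,0,0,0,0,0,0,0,0,0,0,0,0,0,0,0,0,0,0,0,0,0,0,0,0,0,0,0,0]' 0.6 >/dev/null; python3 st.py
python3 -m pendant '[0.02,0,-0.08,0,0,0, 0.04,0,-0.2,0,0,0, 0.05,0,-0.35,0,0,0, 0.05,0,-0.5,0,0,0, 0.05,0,-0.65,0,0,0, 0.05,0,-0.75,0,0,0, 0.05,0,-0.75,0,0,0, 0.05,0,-0.75,0,0,0, 0.05,0,-0.75,0,0,0]' >/dev/null; python3 st.py
python3 - <<'E'
from h import *
c=cam('scene');d=cam('top');cv2.imwrite('pics/l3.png',np.hstack([cv2.resize(c['img'][100:300,255:455,::-1],(400,400)),cv2.resize(d['img'][80:280,60:260,::-1],(400,400))]))
E
```

```text
t 8.45 p [0.6254 0.2227 0.2167] yhead -78.7 z [-0. -0. -1.] q [-0.39  0.54 -0.06  1.76  0.04  0.84 -1.84] F [ 0.2 -0.4 -1.1] gap 0.033931254657166794 0.0
t 9.35 p [0.6372 0.225  0.4029] yhead -78.7 z [-0.002 -0.001 -1.   ] q [-0.39  0.41 -0.05  1.5   0.02  1.23 -1.82] F [ 0.6 -0.2 -0.6] gap 0.03435449464751708 0.0
```

View pics/l3.png

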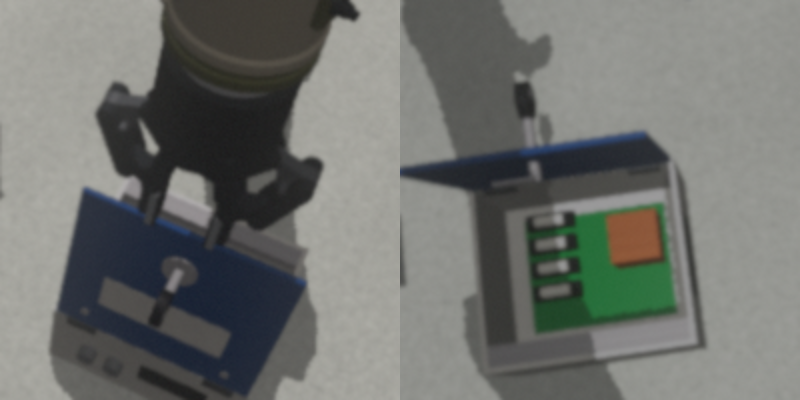

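The gripper is clear above. The panel stands upright in both views, and the bow at (162,305) in the scene half and (525,98) in the top half is edge-on, so the key is still turned. Handing in.

```bash
python3 -c "
from rig import r
print(r.sign_off())"
```

```text
the job is handed in; nothing more can be done
None
```

The blue unit's key is turned (about 1.5 rad) and its panel stands open at about 1.5 rad, both judged from tool pose and pictures; the gripper is clear, the grey key was not touched, and the job is handed in, with no verdict returned.

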